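Put the piled setting masters away in their nests

TASK

The five steel master discs, used for setting the gauges, were left in two piles. Take the piles apart and put each disc away in the gauge tray, lying flat on the floor of its own wooden nest: the one whose round recess is just a little wider than that disc. Set them down rather than dropping them, and leave all five in place.

Things in the scene. Friction and masses are not known exactly. Their poses are not given: they have to be found in the camera images.
- disc_a: Largest steel master disc (gauge setting master): thick plain disc lying flat, 68 mm across, small 10 mm centre hole, 22 mm high, dark band round its outside. Origin: centre of its underside, z up its axis; turn about z is free. Starts on the bench, bottom of one of two piles. Grip it across the outside near the top: only its upper 17 mm stand clear of its nest.
- disc_b: Second largest steel master disc (gauge setting master): thick plain disc lying flat, 58 mm across, small 10 mm centre hole, 22 mm high, dark band round its outside. Origin: centre of its underside, z up its axis; turn about z is free. Starts on the bench, bottom of one of two piles. Grip it across the outside near the top: only its upper 17 mm stand clear of its nest.
- disc_c: Middle steel master disc (gauge setting master): thick plain disc lying flat, 48 mm across, small 10 mm centre hole, 20 mm high, dark band round its outside. Origin: centre of its underside, z up its axis; turn about z is free. Starts on a bottom disc, under disc_e. Grip it across the outside near the top: only its upper 15 mm stand clear of its nest.
- disc_d: Second smallest steel master disc (gauge setting master): thick plain disc lying flat, 38 mm across, small 8 mm centre hole, 20 mm high, dark band round its outside. Origin: centre of its underside, z up its axis; turn about z is free. Starts on a bottom disc, top of its pile. Grip it across the outside near the top: only its upper 15 mm stand clear of its nest.
- disc_e: Smallest steel master disc (gauge setting master): thick plain disc lying flat, 28 mm across, small 6 mm centre hole, 18 mm high, dark band round its outside. Origin: centre of its underside, z up its axis; turn about z is free. Starts on disc_c, top of its pile. Grip it across the outside near the top: only its upper 13 mm stand clear of its nest.
- nest_a: Nest of disc_a: fixed wooden block 88x88x16 mm in the gauge tray, with a straight-sided round recess 77 mm wide, 5 mm deep, grey baize floor. Origin: centre of its underside, 4 mm above the bench; recess centred, floor 11 mm and top 16 mm above the origin; x, y along its sides. Blocks stand 90 mm apart, 2 by 3, in any order; the sixth is blank.
- nest_b: Nest of disc_b: fixed wooden block 88x88x16 mm in the gauge tray, with a straight-sided round recess 67 mm wide, 5 mm deep, grey baize floor. Origin: centre of its underside, 4 mm above the bench; recess centred, floor 11 mm and top 16 mm above the origin; x, y along its sides. Blocks stand 90 mm apart, 2 by 3, in any order; the sixth is blank.
- nest_c: Nest of disc_c: fixed wooden block 88x88x16 mm in the gauge tray, with a straight-sided round recess 57 mm wide, 5 mm deep, grey baize floor. Origin: centre of its underside, 4 mm above the bench; recess centred, floor 11 mm and top 16 mm above the origin; x, y along its sides. Blocks stand 90 mm apart, 2 by 3, in any order; the sixth is blank.
- nest_d: Nest of disc_d: fixed wooden block 88x88x16 mm in the gauge tray, with a straight-sided round recess 47 mm wide, 5 mm deep, grey baize floor. Origin: centre of its underside, 4 mm above the bench; recess centred, floor 11 mm and top 16 mm above the origin; x, y along its sides. Blocks stand 90 mm apart, 2 by 3, in any order; the sixth is blank.
- nest_e: Nest of disc_e: fixed wooden block 88x88x16 mm in the gauge tray, with a straight-sided round recess 37 mm wide, 5 mm deep, grey baize floor. Origin: centre of its underside, 4 mm above the bench; recess centred, floor 11 mm and top 16 mm above the origin; x, y along its sides. Blocks stand 90 mm apart, 2 by 3, in any order; the sixth is blank.
Things that resemble listed ones, but are neither listed nor needed, are in the scene too. Leave any blue, pink or purple look-alike of the disc_e alone.

How it is judged:
By the outcome, as a careful person would: the job done as asked, in the order asked, and still so for the second after the job is handed in, with the robot touching nothing.
It also fails if it takes over 141 s, if anything falls off the work surface, if the arm or the gripper's body presses on something with over 40 N, if the wrist force passes 120 N, or if a joint passes its speed limit or range.

ROBOT

A 7-joint arm with a two-finger parallel gripper is mounted at the origin on a cart in front of the work surface, level with it; the furniture and walls round the work are solid. World frame = base frame: x ahead of the robot, y to its left, z up, the work surface at z = 0. Lengths are in m, angles in degrees, forces in N, time in s.
With the tool pointing down it reaches from about 0.425 to 0.825 m from the base axis. Payload 3.6 kg.
Tool frame: the origin (TCP) lies midway between the tips of the shut fingers; the grasp point (between the pads) lies 19 mm behind it; z points along the fingers, y is the direction in which the jaws open and shut (so a half turn about z gives the same grasp; the last joint's range is limited). The gripper opens to 93 mm and grips with 3 to 60 N. Pads are 15 mm wide; open, the fingers measure 128 mm over their backs; the gripper's body (75 mm by 188 mm) begins 65 mm behind the grasp point.
Start: joints at [-72.336, 35.231, -0.722, 81.555, 0.464, 63.22, -2.315], TCP at [0.214, 0.614, 0.219] pointing down, gripper open.
Joint ranges: [-178.69, 178.69], [-17.37, 117.87], [-77.05, 75.6], [15.02, 138.74], [-78.02, 258.01], [0.78, 113.62], [-162.83, 162.83]. Speed limits (degrees/s): [159.86, 159.86, 180, 180, 180, 180, 180].

INTERFACE

Orientations are given as [roll, pitch, yaw] about the fixed x, y, z axes, in that order (R = Rz(yaw) Ry(pitch) Rx(roll)).
In Python, from station import * gives the robot as it stands. Calls block until the motion is done:
- move_pose(position, orientation): joint-space move of the TCP to a pose.
- move_straight(position, feed=0.15, orientation=None, threshold=None): straight line of the TCP; orientation=None keeps the orientation; feed is the mean speed in m/s. With threshold (N) it stops when the force on the tool has changed by that much, and returns True; else False.
- move_joints(angles): joint-space move.
- command_gripper(opening, strength=None): opening from 0.0 (shut) to 1.0 (fully open); strength is the grip in N (None keeps the last); returns when the fingers have stopped.
- pause(seconds).
- inverse_kinematics(position, orientation): joint angles nearest the present ones, or None.
- capture(name): name is "scene" or "top" or "wrist"; returns the picture (420x560x3 uint8, red, green, blue); there is no depth.
- camera_info(name): a dict with "K" (3x3 intrinsics, pixels), "xyz" and "orientation" of the camera in the world. Camera axes: x right, y up, looking along -z (the intrinsics and any distortion apply to the point x, -y, -z); pixel columns grow to the right and rows downward; lengths in m; the calibration is good to about 2 mm. A picture is of the moment at which its call begins: read the wrist's pose just before it. camera_info takes no time and is no camera call; for the wrist camera it gives the pose at the moment of the call.
A pose or a line that the arm cannot do raises IKError and nothing moves.
- hand_in(): hands the job in, once; it reports no verdict.
Trained networks look in the newest picture that a camera, given by its name, has taken for a name from the list of things; names that differ only in an ending like _2 or _b are one class to them, and where a whole thing is asked for, a point or a joint stands for the part that bears it (a point fixed in the world has none). Each returns a list of dicts, best first, with "score" (0 to 1); they miss things now and then, are a little off and sometimes report something else, mostly with a low value. They report only what shows in the picture. A call takes as long as a camera call. They do not tell look-alikes from the thing itself.
- boxes_of(camera, thing): "extent" ([left, top, right, bottom] in pixels, round what is visible of it).
Readings, each from a call of its own:
- current_time_s(): time.
- current_q(): joint angles.
- current_dq(): joint speeds.
- current_tau(): joint torques, N m.
- current_ee_pos(): TCP position.
- current_tcp_rot(): TCP orientation.
- current_ft_force(): force on the tool from outside, world axes, zero at the start.
- current_torque(): the same for the moment, N m.
- current_gripper_width(): opening from 0.0 (shut) to 1.0 (fully open).
Only numpy, scipy, OpenCV 4.12 (cv2) and the standard library are available. Lean on these libraries where they do the work, as an engineer would, in place of code of your own. Each camera call takes 0.05 s, during which the arm holds its last target. There are 200 camera calls.

## Working session

There is one attempt and no reset: what is moved stays moved. The work goes in short steps, each a Python script; the robot and the scene stay as the last script left them, time stands still between calls to the robot, and variables do not carry over. Pictures are saved under pics/ and viewed, about 12 in all and at most 16, crops included, and the job is handed in when it is done.

```bash
mkdir -p pics; ls; python3 - <<'E'
from station import *
import cv2
print(current_time_s())
for n in ("scene","top"):
    cv2.imwrite(f"pics/{n}0.png",capture(n)[:,:,::-1]); i=camera_info(n); print(n,i)
    if n=="top" or 1:
        for t in "abcde": print(t,[(d["extent"],round(d["score"],2)) for d in boxes_of(n,"disc_"+t)][:7])
        print([([round(x) for x in d["extent"]],round(d["score"],2)) for d in boxes_of(n,"nest_a")])
print(current_time_s(),current_ee_pos(),current_tcp_rot(), camera_info("wrist"))
E
```

```text
pics
0.0
scene {'K': array([[516.15039539,   0.        , 277.85581328],
       [  0.        , 516.15039539, 210.5203228 ],
       [  0.        ,   0.        ,   1.        ]]), 'xyz': array([ 0.12985241, -0.67541547,  0.85345344]), 'orientation': array([ 42.68518348,   0.80240721, -33.73605002])}
a [([230.2, 191.3, 261.5, 219.5], 0.86), ([168.2, 159.3, 186.5, 176.7], 0.83), ([236.6, 193.2, 256.8, 208.7], 0.75), ([198.9, 207.1, 213.4, 219.4], 0.73), ([240.3, 186.1, 254.3, 200.2], 0.63), ([168.1, 149.2, 185.1, 167.1], 0.57)]
b [([230.2, 191.3, 261.5, 219.5], 0.86), ([168.2, 159.3, 186.5, 176.7], 0.83), ([236.6, 193.2, 256.8, 208.7], 0.75), ([198.9, 207.1, 213.4, 219.4], 0.73), ([240.3, 186.1, 254.3, 200.2], 0.63), ([168.1, 149.2, 185.1, 167.1], 0.57)]
c [([230.2, 191.3, 261.5, 219.5], 0.86), ([168.2, 159.3, 186.5, 176.7], 0.83), ([236.6, 193.2, 256.8, 208.7], 0.75), ([198.9, 207.1, 213.4, 219.4], 0.73), ([240.3, 186.1, 254.3, 200.2], 0.63), ([168.1, 149.2, 185.1, 167.1], 0.57)]
d [([230.2, 191.3, 261.5, 219.5], 0.86), ([168.2, 159.3, 186.5, 176.7], 0.83), ([236.6, 193.2, 256.8, 208.7], 
[... 1731 characters left out ...]
160.5, 253.2], 0.85), ([239.9, 208.0, 262.5, 230.6], 0.82), ([137.8, 234.4, 163.9, 260.7], 0.69), ([263.0, 251.9, 279.0, 266.8], 0.68), ([244.7, 211.0, 262.6, 227.9], 0.64), ([238.4, 207.4, 269.2, 234.4], 0.58)]
[([391, 184, 441, 231], 0.81), ([359, 202, 410, 251], 0.64), ([364, 148, 424, 198], 0.63), ([299, 190, 352, 244], 0.62)]
0.7 [0.21354302 0.61391167 0.21867133] [ 1.79998460e+02 -2.25442652e-03  1.60819501e+02] {'K': array([[347.7238931 ,   0.        , 283.09924613],
       [  0.        , 347.7238931 , 213.83037673],
       [  0.        ,   0.        ,   1.        ]]), 'xyz': array([0.1342332 , 0.63967147, 0.38510486]), 'orientation': array([-17.1408617 ,   0.07703022,  70.77585837])}
```

View pics/scene0.png

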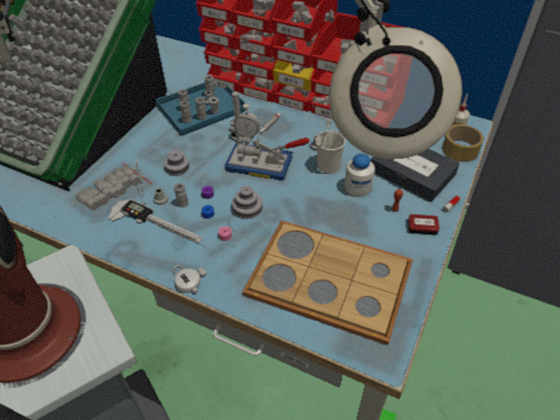

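View pics/top0.png

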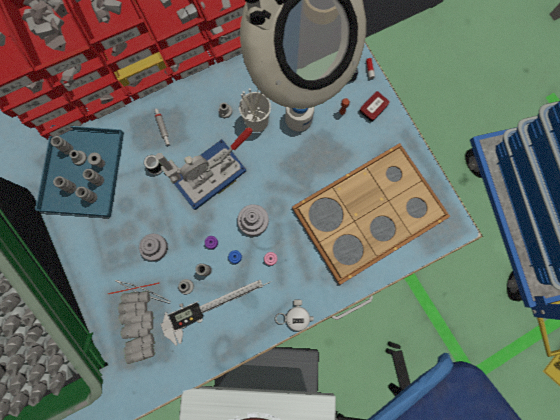

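The scene view shows a three-disc pile at (247,202), a two-disc pile at (176,162), and the tray at (330,280) with the blank top-middle. There are small purple, blue and pink look-alikes at (207,192), (207,211) and (225,233). In the top view the piles are at (253,221) and (153,247), and the tray is at (370,215). A ring lamp hangs above the back right. Next I measure rough positions.

```bash
cat > h.py <<'E'
from station import *
import numpy as np, cv2
from scipy.spatial.transform import Rotation as Ro
def ray(info,u,v):
    d=np.linalg.inv(info["K"])@[u,v,1]; d=np.array([d[0],-d[1],-d[2]])
    return np.array(info["xyz"]), Ro.from_euler("xyz",info["orientation"],degrees=True).apply(d)
def onplane(info,u,v,z):
    o,d=ray(info,u,v); return o+d*(z-o[2])/d[2]
def project(info,p):
    q=Ro.from_euler("xyz",info["orientation"],degrees=True).inv().apply(np.asarray(p)-info["xyz"])
    h=info["K"]@[q[0],-q[1],-q[2]]; return h[:2]/h[2]
def tri(obs):
    A=0;b=0
    for i,u,v in obs:
        o,d=ray(i,u,v); d/=np.linalg.norm(d); P=np.eye(3)-np.outer(d,d); A=A+P; b=b+P@o
    p=np.linalg.solve(A,b); return p,[np.round(project(i,p)-[u,v],1) for i,u,v in obs]
def snap(n,name):
    i=camera_info(n); im=capture(n); cv2.imwrite(f"pics/{name}.png",im[:,:,::-1]); return i,im
E
python3 - <<'E'
from h import *
np.set_printoptions(precision=3,suppress=True)
s,t=camera_info("scene"),camera_info("top")
for n,a,b in [("pile3 top",(247,193),(253.5,219.5)),("pile2 top",(176.5,158),(151,245)),
 ("pot",(330,140),(255,95)),("bottle",(361,160),(298,107)),("ring",(395,92),(313,45)),
 ("n1",(296,243),(325,214)),("n2",(279,277),(347,248)),("n3",(322,291),(382,228)),("n4",(368,306),(416,207)),("n5",(381,270),(394,174)),("dial",(245,130),(152,165)),("red handle",(297,143),(243,138)),("tray near corner",(247,292),(339,283))]:
    print(n,*tri([(s,*a),(t,*b)]))
for n,u,v in [("stand lo-right",245,168),("stand lo-left",185,205),("purple",210,242),("blue",235,257),("pink",270,258),("nut",203,270),("nut2",185,286)]:
    print(n,onplane(t,u,v,0.01))
print(current_q(),inverse_kinematics([0.5,0.1,.3],[180,0,160]))
E
```

```text
pile3 top [0.503 0.028 0.051] [array([-0.7,  0.2]), array([ 0.3, -0.7])]
pile2 top [0.438 0.247 0.027] [array([ 0.3, -0.1]), array([-0.1,  0.3])]
pot [0.76  0.046 0.075] [array([ 5.1, -2.5]), array([-2.1,  5.8])]
bottle [ 0.751 -0.054  0.081] [array([-1.2,  0.5]), array([ 0.5, -1.2])]
ring [ 0.798 -0.073  0.251] [array([-2.2,  1.2]), array([ 1.1, -2.5])]
n1 [ 0.529 -0.125  0.017] [array([-0.,  0.]), array([ 0., -0.])]
n2 [ 0.455 -0.175  0.014] [array([ 0.9, -0.3]), array([-0.3,  0.8])]
n3 [ 0.503 -0.251  0.017] [array([ 0.6, -0.2]), array([-0.2,  0.5])]
n4 [ 0.554 -0.326  0.016] [array([ 0.5, -0.2]), array([-0.2,  0.4])]
n5 [ 0.628 -0.277  0.018] [array([ 0.1, -0. ]), array([-0.,  0.])]
dial [0.631 0.267 0.008] [array([-3.5,  0.9]), array([ 1.7, -3.7])]
red handle [0.663 0.06  0.096] [array([ 1.1, -0.4]), array([-0.5,  1.2])]
tray near corner [ 0.383 -0.163  0.004] [array([-1.1,  0.3]), array([ 0.4, -1. ])]
stand lo-right [0.626 0.059 0.01 ]
stand lo-left [0.534 0.186 0.01 ]
purple [0.454 0.123 0.01 ]
blue [0.424 0.066 0.01 ]
pink [ 0.426 -0.01   0.01 ]
nut [0.393 0.133 0.01 ]
nut2 [0.357 0.169 0.01 ]
[-72.337  35.229  -0.721  81.554   0.464  63.219  -2.315] [-22.227  18.502  11.706  97.265  -4.086  64.649  60.641]
```

```bash
python3 - <<'E'
from h import *
np.set_printoptions(precision=3,suppress=True)
s,t=camera_info("scene"),camera_info("top")
p=current_ee_pos(); print(project(s,p),project(t,p))
# rack right edge: lower front corner scene (30,180)/(155,30) ; top (103,362)/(45,215)
for z in (0,.1,.2,.3): print(z,onplane(s,30,180,z),onplane(s,160,10,z),onplane(t,103,362,z),onplane(t,30,215,z))
snap("wrist","w0")
E
```

```text
[10.701 48.812] [-124.335  357.629]
0 [0.122 0.406 0.   ] [0.749 1.022 0.   ] [0.192 0.327 0.   ] [0.494 0.531 0.   ]
0.1 [0.122 0.279 0.1  ] [0.676 0.823 0.1  ] [0.207 0.29  0.1  ] [0.479 0.473 0.1  ]
0.2 [0.123 0.153 0.2  ] [0.604 0.624 0.2  ] [0.223 0.253 0.2  ] [0.463 0.415 0.2  ]
0.3 [0.124 0.026 0.3  ] [0.531 0.425 0.3  ] [0.238 0.216 0.3  ] [0.448 0.357 0.3  ]
```

View pics/w0.png

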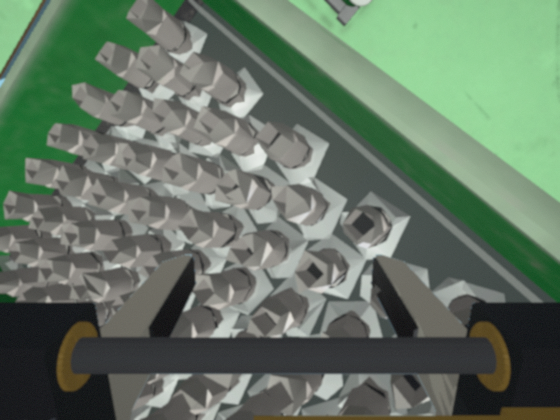

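The wrist view shows the gripper hanging over a crate of parts with its rim ahead, so I lift before swinging across.

```bash
python3 - <<'E'
from h import *
np.set_printoptions(precision=3,suppress=True)
p=current_ee_pos(); move_straight([p[0],p[1],.42],feed=.3)
az=29.4; move_pose([.438,.247,.40],[180,0,90+az]); 
move_straight([.438,.247,.19],feed=.25)
i,_=snap("wrist","w1"); print(i["xyz"],current_q(),current_time_s())
for z in (0,.042): print(z,project(i,[.438,.247,z]))
move_pose([.5,.03,.20],[180,0,105])
i,_=snap("wrist","w2"); print(i["xyz"],current_q(),current_time_s())
for z in (0,.06): print(z,project(i,[.503,.028,z]))
E
python3 -c "
import cv2,numpy as np
a=[cv2.imread(f'pics/w{k}.png')[:300] for k in (1,2)]
cv2.imwrite('pics/w12.png',np.vstack(a))"
```

```text
[0.397 0.318 0.357] [-41.957  24.589  14.302 107.926  -7.934  48.252   5.807] 4.2
0 [283.913 188.186]
0.042 [284.062 198.284]
[0.477 0.11  0.367] [-19.934  24.201  19.593 107.689 -10.494  49.844  20.116] 5.15
0 [286.629 190.106]
0.06 [287.246 205.112]
```

View pics/w12.png

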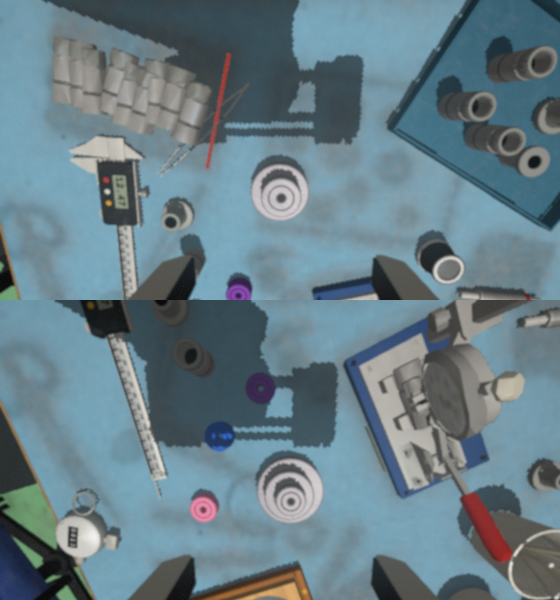

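The top half shows pile 2 at (280,191), clear of neighbours apart from the socket at (178,213). The bottom half shows pile 3 at about (290,190) in its own frame, with the stand 90 px to the right. The candidates for disc_e are the grey disc on top of pile 3, and the blue (219,135), purple (260,88) and pink (203,209) rings. The grey one fits, and I'll confirm it in an enlarged crop.

```bash
python3 -c "
import cv2,numpy as np
c=[(1,236,146),(2,245,145)]
a=[cv2.resize(cv2.imread(f'pics/w{k}.png')[y:y+90,x:x+90],None,fx=4.4,fy=4.4,interpolation=cv2.INTER_CUBIC) for k,x,y in c]
cv2.imwrite('pics/c12.png',np.hstack(a)); print(a[0].shape)"
```

```text
(396, 396, 3)
```

View pics/c12.png

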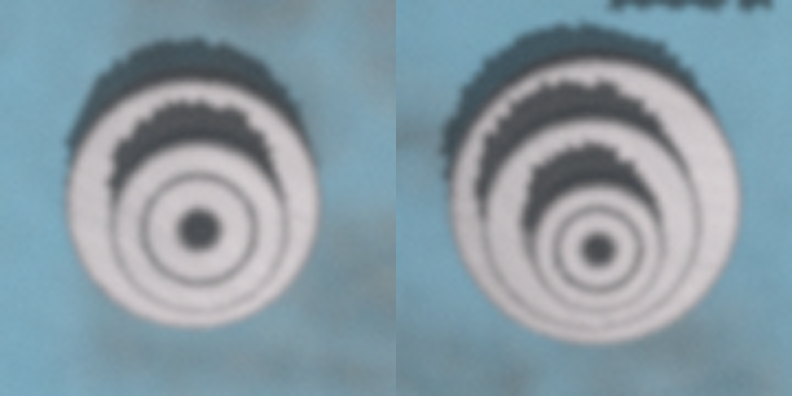

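Measured diameters: pile 2's bottom disc is about 57 mm (disc_b, with disc_d on it). Pile 3's bottom disc is about 67 mm (disc_a, then disc_c, with the plain grey disc_e on top, so not one of the coloured rings). Next come second views for heights, and the tray.

```bash
cat >> h.py <<'E'
def hole(im,u,v,r=9):
    g=cv2.cvtColor(im,cv2.COLOR_RGB2GRAY).astype(float); u0,v0=u,v
    for _ in range(4):
        a,b=int(round(u)),int(round(v)); w=g[b-r:b+r+1,a-r:a+r+1]
        yy,xx=np.mgrid[-r:r+1,-r:r+1]; wt=np.clip(np.percentile(w,75)-20-w,0,None)*(np.hypot(xx,yy)<=r)
        u,v=a+(wt*xx).sum()/wt.sum(), b+(wt*yy).sum()/wt.sum()
    return u,v
E
python3 - <<'E'
from h import *
import pickle
np.set_printoptions(precision=4,suppress=True)
out={}
i2=camera_info("wrist"); im=capture("wrist"); a=hole(im,290.9,201.8,6)
move_pose([.5,.09,.17],[180,0,105]); i3=camera_info("wrist"); im=capture("wrist"); cv2.imwrite("pics/w3.png",im[:,:,::-1])
g=project(i3,[.503,.028,.06]); b=hole(im,*g,6); print("E",a,g,b,*tri([(i2,*a),(i3,*b)]), onplane(i2,*a,.06))
V=[]
for k,(p,y) in enumerate([([.54,-.28,.25],68),([.50,-.24,.22],68),([.57,-.26,.27],68)]):
    move_pose(p,[180,0,y]); i,im=snap("wrist",f"t{k}")
    hsv=cv2.cvtColor(cv2.GaussianBlur(im,(3,3),0),cv2.COLOR_RGB2HSV)
    m=((hsv[...,1]<70)&(hsv[...,2]<190)).astype(np.uint8)*255; m[260:]=0
    m=cv2.morphologyEx(m,cv2.MORPH_OPEN,np.ones((5,5)))
    L=[]
    for c in cv2.findContours(m,cv2.RETR_EXTERNAL,cv2.CHAIN_APPROX_NONE)[0]:
        if cv2.contourArea(c)<400: continue
        e=cv2.fitEllipse(c); P=onplane(i,*e[0],.018); ar=cv2.contourArea(c)/(np.pi/4*e[1][0]*e[1][1])
        D=np.mean(e[1])*(i["xyz"][2]-.018)/348/ .97
        if .9<ar<1.1 and min(e[1])/max(e[1])>.8: L.append((e[0],P,D)); print(k,np.array(e[0]),P,round(D,4))
    V.append((i,L))
for e,P,D in V[0][1]:
    obs=[(V[0][0],*e)]
    for i,L in V[1:]:
        if L:
            q=min(L,key=lambda l:np.hypot(*(l[1]-P)[:2])); 
            if np.hypot(*(q[1]-P)[:2])<.015: obs.append((i,*q[0]))
    if len(obs)>1: print("nest",*tri(obs),len(obs),round(D,4))
print(current_time_s())
E
```

```text
E (np.float64(290.4886428165815), np.float64(201.96621237932993)) [270.4368 279.2141] (np.float64(273.740329512894), np.float64(275.4817335243553)) [0.5049 0.0323 0.06  ] [array([-0., -0.]), array([0., 0.])] [0.5049 0.0323 0.06  ]
0 [307.251  213.0598] [ 0.5512 -0.3262  0.018 ] 0.0426
0 [243.4129 171.0645] [ 0.5007 -0.2514  0.018 ] 0.0553
0 [353.1096 150.1228] [ 0.6258 -0.2758  0.018 ] 0.036
0 [175.0013 125.6143] [ 0.4506 -0.1765  0.018 ] 0.0701
0 [216.8836  51.948 ] [ 0.5256 -0.1258  0.018 ] 0.088
1 [355.2015 239.3924] [ 0.5512 -0.3261  0.018 ] 0.0409
1 [289.6737 195.847 ] [ 0.5009 -0.2513  0.018 ] 0.0539
1 [406.841  174.4487] [ 0.6259 -0.2759  0.018 ] 0.0347
1 [218.9016 148.73  ] [ 0.4507 -0.1764  0.018 ] 0.0681
1 [266.2073  71.6969] [ 0.5256 -0.1257  0.018 ] 0.086
2 [288.1578 227.8424] [ 0.551  -0.3262  0.018 ] 0.0416
2 [227.8449 189.2262] [ 0.5008 -0.2513  0.018 ] 0.0542
2 [330.025  169.7957] [ 0.6258 -0.2759  0.018 ] 0.035
2 [163.1057 147.6494] [ 0.4506 -0.1764  0.018 ] 0.0681
2 [201.2055  80.2537] [ 0.5256 -0.1258  0.018 ] 0.085
nest [ 0.5511 -0.3261  0.0183] [array([-0.1, -0. ]), array([0. , 0.1]), array([ 0.1, -0. ])] 3 0.0426
nest [ 0.5008 -0.2513  0.0181] [array([ 0.1, -0.1]), array([-0. ,  0.1]), array([-0., -0.])] 3 0.0553
nest [ 0.6257 -0.2757  0.0186] [array([0., 0.]), array([-0., -0.]), array([-0., -0.])] 3 0.036
nest [ 0.4507 -0.1764  0.0183] [array([-0. , -0.1]), array([-0.,  0.]), array([0., 0.])] 3 0.0701
nest [ 0.5255 -0.1257  0.0174] [array([-0., -0.]), array([0. , 0.1]), array([ 0., -0.])] 3 0.088
8.0
```

View pics/t0.png

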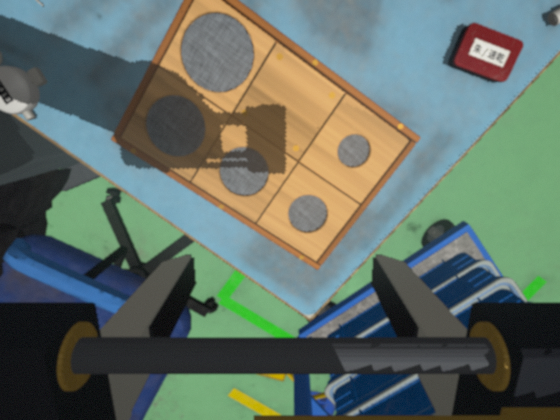

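The tray view shows five grey recesses: a (217,52), b (175,125), c (243,171), d (307,213), e (353,150). The sizes rank correctly, spacing is 90 mm and the rim height is about 18 mm. Disc_e's top measures 60 mm, which matches 22+20+18. Now I pick disc_e.

```bash
cat >> h.py <<'E'
NEST=dict(a=(.5255,-.1257),b=(.4507,-.1764),c=(.5008,-.2513),d=(.5511,-.3261),e=(.6257,-.2757))
DIA=dict(a=.068,b=.058,c=.048,d=.038,e=.028); H=dict(a=.022,b=.022,c=.020,d=.020,e=.018)
def locate(xy,top,yaw,tag,R=6):
    obs=[]; ax=np.array([np.cos(np.radians(yaw)),np.sin(np.radians(yaw))])
    for k,(off,dz) in enumerate([(0.04,.13),(-.015,.15)]):
        p=np.array(xy)+off*ax; move_pose([*p,top+dz],[180,0,yaw])
        i,im=snap("wrist",f"{tag}{k}"); g=project(i,[*xy,top]); obs.append((i,*hole(im,*g,R)))
    p,r=tri(obs); q=np.mean([onplane(i,u,v,top) for i,u,v in obs],0)
    print(tag,"tri",np.round(p,4),"res",r,"plane",np.round(q,4)); return p,q
def pick(n,xy,top,yaw):
    w=(DIA[n]+.014)/.093; command_gripper(min(w,1),40)
    z=top-(H[n]-.008)
    move_pose([*xy,top+.05],[180,0,yaw]); s=move_straight([*xy,z],feed=.12,threshold=15)
    command_gripper(0,40); gw=current_gripper_width()*.093
    print("grip",n,"stopped",s,"width",round(gw,4),"want",DIA[n]); 
    move_straight([*xy,top+.06],feed=.15); print("held width",round(current_gripper_width()*.093,4),current_ft_force().round(1))
def place(n,yaw=79):
    x,y=NEST[n]; p=current_ee_pos(); move_straight([p[0],p[1],.2],feed=.25)
    move_pose([x,y,.16],[180,0,yaw]); move_straight([x,y,.034],feed=.15)
    s=move_straight([x,y,.0205],feed=.02,threshold=4); z=current_ee_pos()[2]
    print("place contact",s,"tcp z",z.round(4),"(expect .023)",current_gripper_width()*.093)
    command_gripper(min(1,(DIA[n]+.012)/.093)); move_straight([x,y,.16],feed=.2); print("t",current_time_s())
E
python3 - <<'E'
from h import *
pick("e",(.5049,.0323),.060,90)
snap("wrist","he"); place("e")
p,q=locate(NEST["e"],.033,79,"pe",5)
E
```

```text
grip e stopped False width 0.0269 want 0.028
held width 0.0269 [ 0.8  0.7 -0.6]
place contact True tcp z 0.0239 (expect .023) 0.02692004798900467
t 16.55h.py:24: RuntimeWarning: invalid value encountered in scalar divide
  u,v=a+(wt*xx).sum()/wt.sum(), b+(wt*yy).sum()/wt.sum()
Traceback (most recent call last):
  File "h.py", line 32, in locate
    i,im=snap("wrist",f"{tag}{k}"); g=project(i,[*xy,top]); obs.append((i,*hole(im,*g,R)))
                                                                           ~~~~^^^^^^^^^
  File "h.py", line 22, in hole
    a,b=int(round(u)),int(round(v)); w=g[b-r:b+r+1,a-r:a+r+1]
            ~~~~~^^^
ValueError: cannot convert float NaN to integer
```

View pics/pe0.png

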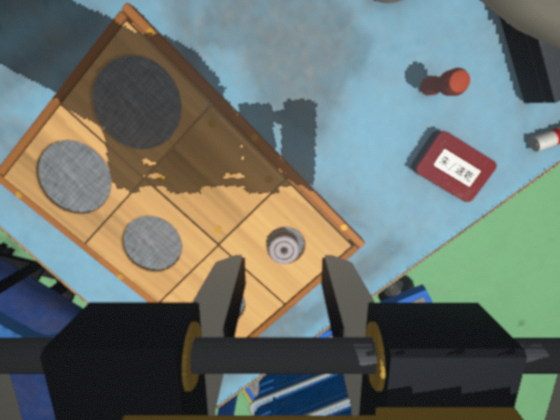

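Disc_e sits in the smallest recess at (285,247). I make the hole finder tolerant of low contrast and continue with C.

```bash
sed -i 's/wt=np.clip(np.percentile(w,75)-20-w,0,None)/wt=np.clip((np.percentile(w,75)+w.min())\/2-w,0,None)+1e-9/' h.py
python3 - <<'E'
from h import *
p,q=locate((.504,.030),.042,90,"lc",5)
for k in (0,1): pass
np.save("lc.npy",q)
a=[cv2.imread(f"pics/lc{k}.png")[:330] for k in (0,1)]; 
cv2.imwrite("pics/lcc.png",np.hstack(a)[:, :])
E
python3 -c "
import cv2;im=cv2.imread('pics/lcc.png');cv2.imwrite('pics/lccs.png',cv2.resize(im,(800,236)))"
```

```text
lc tri [0.5036 0.0336 0.0451] res [array([-0.2,  0. ]), array([ 0.2, -0. ])] plane [0.5036 0.0327 0.042 ]
```

View pics/lccs.png

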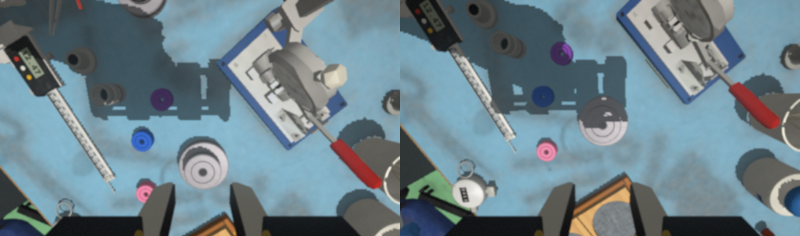

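The first view is clean. The second has the gripper shadow over the disc, so I switch to sideways-offset views that keep it out of shadow.

```bash
python3 - <<'E'
s=open('h.py').read()
s=s.replace("enumerate([(0.04,.13),(-.015,.15)])","enumerate([(.025,.13),(-.025,.15)])").replace("p=np.array(xy)+off*ax;","p=np.array(xy)+.035*ax+off*np.array([ax[1],-ax[0]]);")
open('h.py','w').write(s)
E
python3 - <<'E'
from h import *
pick("c",(.5036,.0327),.042,90)
place("c")
p,q=locate((.503,.030),.022,90,"la",6); np.save("la.npy",q)
E
python3 -c "
import cv2,numpy as np
im=np.hstack([cv2.imread(f'pics/la{k}.png')[:330] for k in (0,1)]);cv2.imwrite('pics/las.png',cv2.resize(im,(800,236)))"
```

```text
grip c stopped False width 0.0472 want 0.048
held width 0.047 [ 0.6  0.  -3.5]
place contact True tcp z 0.0237 (expect .023) 0.0470049035460078
t 26.4083
la tri [0.5051 0.0322 0.0215] res [array([0. , 0.1]), array([-0. , -0.1])] plane [0.5051 0.0324 0.022 ]
```

View pics/las.png

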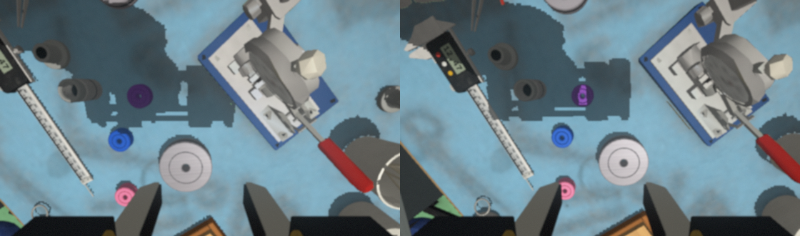

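Disc_a now lies alone at about (185,165), with a clean view and a top height of 21.5 mm. By triangulation the stand's dial is about 80 mm from the gripper body. I turn the jaws slightly (yaw 97) for extra room. Then A, then D.

```bash
python3 - <<'E'
from h import *
pick("a",(.5051,.0324),.022,97)
place("a")
p,q=locate((.438,.247),.042,119,"ld",5)
E
python3 -c "
import cv2,numpy as np
im=np.hstack([cv2.imread(f'pics/ld{k}.png')[:330] for k in (0,1)]);cv2.imwrite('pics/lds.png',cv2.resize(im,(800,236)))"
```

```text
grip a stopped False width 0.0668 want 0.068
held width 0.0669 [-0.1 -0.7 -6.8]
place contact True tcp z 0.0237 (expect .023) 0.0670528693305486
t 35.0417
ld tri [0.4351 0.2459 0.0418] res [array([0., 0.]), array([-0., -0.])] plane [0.4351 0.2459 0.042 ]
```

View pics/lds.png

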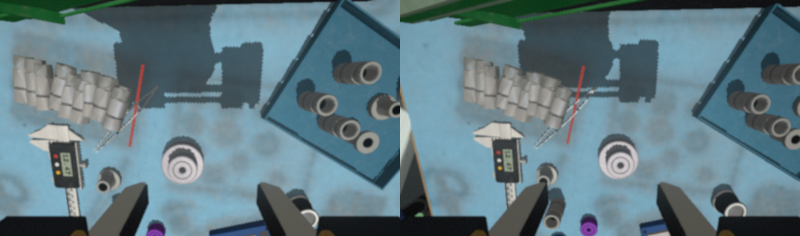

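The view is clean: D is on B at (182,165) left and (622,165) right, and the triangulated top height of 41.8 mm matches. Next, D then B.

```bash
python3 - <<'E'
from h import *
pick("d",(.4351,.2459),.042,119)
place("d")
p,q=locate((.436,.247),.022,119,"lb",6)
if abs(p[2]-.022)<.004 and np.hypot(*(p-q)[:2])<.002:
    pick("b",tuple(q[:2]),.022,119); place("b")
    move_pose([.50,-.26,.24],[180,0,68]); snap("wrist","f0"); move_pose([.56,-.28,.26],[180,0,68]); snap("wrist","f1")
print(current_time_s())
E
```

```text
grip d stopped False width 0.0369 want 0.038
held width 0.0369 [-0.3  0.5 -2.2]
place contact True tcp z 0.0238 (expect .023) 0.036858513284505845
t 45.4
lb tri [0.4339 0.2451 0.0221] res [array([0. , 0.1]), array([-0. , -0.1])] plane [0.4339 0.2451 0.022 ]
grip b stopped False width 0.0573 want 0.058
held width 0.0572 [ 0.7 -0.4 -3.4]
place contact True tcp z 0.0237 (expect .023) 0.05706282876601348
t 55.9083
56.95
```

```bash
python3 - <<'E'
from h import *
V=[]
for k,p in enumerate([[.50,-.29,.24],[.57,-.29,.26]]):
    move_pose(p,[180,0,68]); V.append(snap("wrist",f"g{k}"))
for n in "abcde":
    top=.015+H[n]; obs=[(i,*hole(im,*project(i,[*NEST[n],top]),5)) for i,im in V]
    p,r=tri(obs); q=onplane(*obs[1],top); print(n,"top z",p[2].round(4),"expect",top,"offset mm",((p[:2]-NEST[n])*1000).round(1),((q[:2]-NEST[n])*1000).round(1),r)
im=cv2.imread("pics/g1.png")[:300]; cv2.imwrite("pics/g1b.png",cv2.resize(im,(800,429)))
E
```

```text
a top z 0.0478 expect 0.037 offset mm [ 0.5 -1.9] [-1.7  0.8] [array([-0.2, -0.3]), array([0.2, 0.3])]
b top z 0.0239 expect 0.037 offset mm [-6.1  0.6] [-1.   0.3] [array([-0.4, -0.9]), array([0.5, 0.8])]
c top z 0.0292 expect 0.035 offset mm [-2.8 -1.5] [-1.3 -1.3] [array([0.1, 0.3]), array([-0.1, -0.3])]
d top z 0.0346 expect 0.035 offset mm [-1.5 -1.1] [-1.4 -0.9] [array([-0., -0.]), array([0., 0.])]
e top z 0.0328 expect 0.033 offset mm [-1.3 -0. ] [-1.3  0. ] [array([-0., -0.]), array([0., 0.])]
```

View pics/g1b.png

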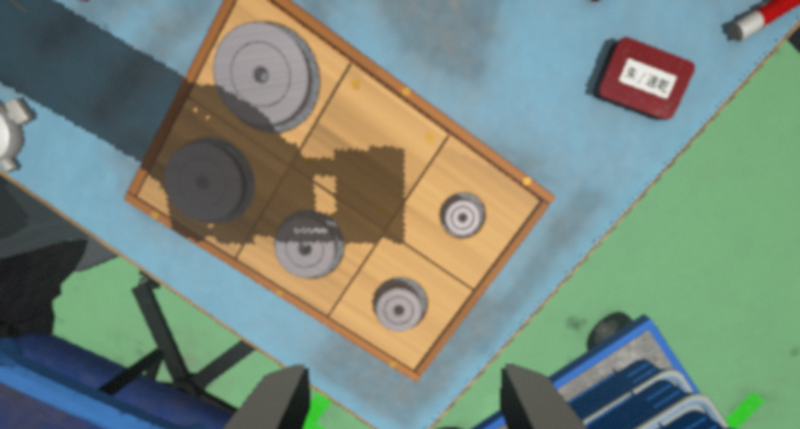

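All five discs show in the right recesses. The D and E heights and offsets check out. The A, B and C readings are affected by shadow, so I re-measure those from close, unshadowed views.

```bash
python3 - <<'E'
from h import *
for n in "abc":
    p,q=locate(NEST[n],.015+H[n],79,"v"+n,6); print(n,"expect z",.015+H[n],"off mm",((p[:2]-NEST[n])*1000).round(1))
p=current_ee_pos(); move_straight([p[0],p[1],.28]); print(current_time_s())
a=[cv2.imread(f"pics/v{n}0.png")[100:300,150:420] for n in "abc"]; cv2.imwrite("pics/vv.png",np.hstack(a)[:,:800])
E
```

```text
va tri [ 0.5242 -0.1261  0.0361] res [array([0. , 0.1]), array([-0. , -0.1])] plane [ 0.5243 -0.1257  0.037 ]
a expect z 0.037 off mm [-1.3 -0.4]
vb tri [ 0.4494 -0.1773  0.0365] res [array([0. , 0.1]), array([-0. , -0.1])] plane [ 0.4494 -0.1772  0.037 ]
b expect z 0.037 off mm [-1.3 -0.9]
vc tri [ 0.4994 -0.252   0.0339] res [array([0. , 0.1]), array([-0., -0.])] plane [ 0.4995 -0.2516  0.035 ]
c expect z 0.035 off mm [-1.4 -0.7]
61.725
```

View pics/vv.png

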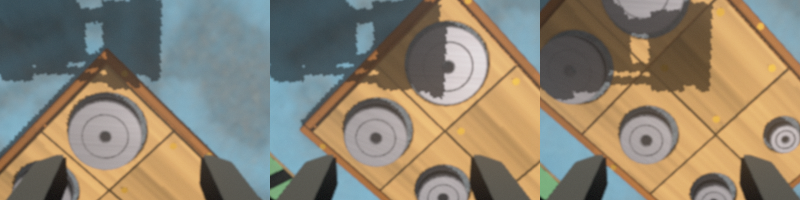

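The close views show A, B and C flat in their recesses. Heights are within about 1 mm of seated (a disc on the rim would read 5 mm higher), and offsets are at most 1.6 mm against 4.5 mm of clearance. Handing in.

```bash
python3 -c "
from station import *
print(hand_in())"
```

```text
the job is handed in; nothing more can be done
None
```

All five master discs are in their own nests, and the job was handed in at about 62 s of the 141 s allowed. I took them in the order E, C, A, D, B. Each was lowered until it touched the baize and then released. The blue, pink and purple look-alikes were left alone.

**Last checks:** the tops of the discs stand 33–37 mm above the bench, within about 1 mm of fully seated. Their centres are at most about 1.8 mm off the nest centres, against 4.5 mm of clearance.

**Readings that disagreed:**
- **Final wide view:** it gave wrong heights for A, B and C (for example 48 mm for A), with the gripper's shadow lying over that end of the tray. Close, unshadowed views of those three gave 36.1, 36.5 and 33.9 mm, against 37, 37 and 35 mm expected.
- **Set-down height:** every disc touched down with the tool 0.7–0.9 mm higher than calculated.
- **Grip width:** the gripper read 0.7–1.2 mm under each disc's true diameter.

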